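# Gauge a slicer's slide bush with a go / no-go plug gauge

### The job

The carriage bracket of the meat slicer is clamped in the vise; check whether its bronze slide bush is worn. Take the double-ended plug gauge from its white cradle, slide the long go end straight into the bush until the handle's collar is lightly pressed home against the bush's face, then draw it out, turn the gauge end for end and press the short no-go end squarely and centrally on the mouth of the bush with a light, steady hand pressure of 5 to 10 N for about a second to confirm that it refuses to enter. Feel your way and never force or knock the gauge against the bush (stay under 15 N); finally lay it, without dropping it, back in the two saddles of the cradle, either way round, let go, and leave everything else where it lies.

Things in the scene. Friction and masses are not known exactly. Their poses are not given: they have to be found in the camera images.
- gauge: Loose double-ended plug gauge of bare metal, 140 mm long, about 0.29 kg. Origin on its axis at the middle of the handle, where it is gripped; x runs along it to the go end. Handle: aluminium hexagon 22 mm across flats (flats face its +y and -y: upright as it lies), x = -40 to 40 mm, with a round collar at each end, 32 mm wide, 5 mm thick (out to x = +-45 mm). Centre of mass 11 mm towards the go end.
- go_tip (a point): Centre of the end face of the gauge's go member: plain steel, 24 mm diameter, 34 mm long (gauge x = 45 to 79 mm), the last 2 mm bevelled to 20 mm. 79 mm from the gauge's origin along its +x; axes as the gauge. Held by the middle, this end droops by some tenths of a millimetre.
- nogo_tip (a point): Centre of the flat end face of the gauge's no-go member: steel, 27.5 mm diameter, only 16 mm long (gauge x = -45 to -61 mm), with a groove round it. 61 mm from the gauge's origin along its -x; axes as the gauge.
- bracket: Aluminium bracket with a level round boss, 50 mm wide, clamped in a low vise fixed to the counter (jaws up to 61 mm high). Its flanged bronze bush has a through bore 25 mm wide, 32 mm long. Origin: centre of the bush's front face, 105 mm above the counter; x points into the bore (level, roughly away from the robot), z up. Fully home the go tip is at x = 34 mm. All rigid: 0.3 mm too far is many newtons.
- cradle: White plastic gauge cradle fixed on the counter: base 116 x 60 x 12 mm, two 90 degree V saddles 42.5 mm either side of its middle (12 mm wide, tops 42 mm high; 73 mm free between them for the fingers) that carry the gauge by its collars. Origin under its centre on the counter; x along the gauge's place. The gauge rests level along x, its axis 45 mm above the counter, its middle over the origin.
- spare_bush: Bystander: spare bronze bush, 33 mm diameter, 32 mm high, standing behind the vise; origin under its centre.
- star_knob: Bystander: black star knob, 43 mm diameter, 32 mm high, beside a corner of the cradle; origin under its centre.
- motor_fan: Bystander: white plastic motor fan, 92 mm diameter, 34 mm high, in the middle near the robot; origin under its centre.
- oil_bottle: Bystander: white oil bottle with black cap, 54 mm diameter, 150 mm high, in the middle towards the far side; origin under its centre.
- screwdriver: Bystander: screwdriver lying to the right, 180 mm long; origin under its middle.
- wrench: Bystander: open-ended wrench lying to the right, 170 mm long; origin under its middle.
- brush: Bystander: cleaning brush lying to the left, 180 mm long; origin under its middle.
- tub: Bystander: white open plastic tub, 190 x 130 x 55 mm, to the left; origin under its centre.
Not all that is in view belongs to the job. Leave any green or turquoise look-alike of the cradle alone.

How it is judged:
By the outcome, as a careful person would: the job done as asked, in the order asked, and still so for the second after the job is handed in, with the robot touching nothing.
It also fails if it takes over 72 s, if anything falls off the work surface, if the arm or the gripper's body presses on something with over 40 N, if the wrist force passes 120 N, or if a joint passes its speed limit or range.

### The arm

A 6-joint arm with a two-finger parallel gripper is mounted at the origin on the work surface. World frame = base frame: x ahead of the robot, y to its left, z up, the work surface at z = 0. Lengths are in mm, angles in rad, forces in N, time in s.
With the tool pointing down it reaches from about 375 to 975 mm from the base axis. Payload 3.8 kg.
Tool frame: the origin (TCP) lies midway between the tips of the shut fingers; the grasp point (between the pads) lies 19 mm behind it; y points along the fingers, z is the direction in which the jaws open and shut, and the axes are right-handed (so a half turn about y gives the same grasp; the last joint's range is limited). The gripper opens to 85 mm and grips with 20 to 120 N. Pads are 22 mm wide; open, the fingers measure 114 mm over their backs; the gripper's body (76 mm by 85 mm) begins 54 mm behind the grasp point. The pads swing forward as they close: fully open they stand 13 mm farther back than shut.
Start: joints at [1.202, 0.264, 1.604, -0, 1.274, -0.037], TCP at [219.876, 638.179, 231.28] pointing down, gripper open.
Joint ranges: [-2.63, 2.63], [-0.94, 2.18], [0.31, 2.57], [-1.31, 4.45], [0, 2.66], [-2.55, 2.55]. Speed limits (rad/s): [2.57, 2.57, 3.14, 3.14, 3.14, 3.14].

### API

Orientations are given as a rotation vector (axis times angle).
In Python, from workcell import arm gives the robot as it stands. The module is installed in compiled form; this text tells all that it offers.
- The arm moves only by the shell command python3 -m jog 'ROWS' [FORCE]. ROWS is JSON, a list that holds one entry, the list of rows, each a list of 7 numbers: the turn, a rotation vector about the tool's x, y, z in degrees, then the shift along the tool's x, y, z in cm, then the opening, from 0 (shut) to 1 (fully open). In form: [[[ax, ay, az, dx, dy, dz, jaw], ...]]. A call has 1 to 20 rows; each row shifts and turns the commanded pose from where the row before left it, along the tool's axes as they then stand; what a row does not reach is not made up. A row lasts 1/8 s, in which the tool goes at most 62.5 mm and 10.7 degrees, less where a joint would pass 70% of its speed; a pose out of reach is approached as far as the arm can. A call is refused whole if a number of a shift passes 6.25 or a number of a turn 10.7, either way. A call with a gripper value outside its range is refused whole. The fingers move at their own pace and stop on an object; FORCE is the grip in N (left out, the last holds). Time passes only in rows, so rows that do not move let the fingers close. It gives the time, the measured TCP pose, the force and the opening at its end, in the units of the state.
- arm.state(): the state, without advancing time (a new reading comes with each control period).
- arm.capture(name): name is "scene" or "top" or "wrist"; returns a dict with "img" (400x640x3 uint8, red, green, blue), "camera_matrix" (3x3 intrinsics, pixels), "D" ([k1, k2, p1, p2, k3] as OpenCV has them; the pictures are not rectified), "R" (3x3) and "t" (3): a world point X has camera coordinates R X + t. Camera axes: x right, y down, z forward; pixel columns grow to the right and rows downward; lengths in mm; the calibration is good to about 2 mm. A picture is of the moment at which its call begins. There is no depth.
- arm.sign_off(): hands the job in, once; it reports no verdict.
The state is a dict: "t": time; "qpos": joint angles; "qvel": joint speeds; "joint_torque": joint torques, N m; "eef_pos": TCP position; "tool_rot": TCP orientation; "contact_force": force on the tool from outside, world axes, zero at the start; "ft_torque": the same for the moment, N m; "finger_gap": opening from 0.0 (shut) to 1.0 (fully open).
Only numpy, scipy, OpenCV 4.12 (cv2) and the standard library are available. Lean on these libraries where they do the work, as an engineer would, in place of code of your own. Each camera call takes 0.05 s, during which the arm holds its last target.

## Working session

There is one attempt and no reset: what is moved stays moved. The work goes in short steps, Python scripts to look and compute and a shell command to move; the robot and the scene stay as the last step left them, time stands still between calls to the robot, and variables do not carry over. Pictures are saved under pics/ and viewed, and the job is handed in when it is done.

```bash
mkdir -p pics
cat > h.py <<'E'
import numpy as np, cv2
from workcell import arm
from scipy.spatial.transform import Rotation as Ro
def cap(n,f=None):
    c=arm.capture(n)
    for k in ("camera_matrix","D","R","t"): c[k]=np.array(c[k],float)
    c["img"]=np.array(c["img"])
    if f: cv2.imwrite("pics/"+f,c["img"][:,:,::-1])
    return c
def ray(c,uv):
    p=cv2.undistortPoints(np.array(uv,float).reshape(-1,1,2),c["camera_matrix"],c["D"]).reshape(-1,2)
    d=np.c_[p,np.ones(len(p))]@c["R"]
    return -c["R"].T@c["t"].ravel(),d
def onz(c,uv,z):
    o,d=ray(c,uv); s=(z-o[2])/d[:,2]
    return o+d*s[:,None]
def proj(c,X):
    return cv2.projectPoints(np.array(X,float).reshape(-1,1,3),cv2.Rodrigues(c["R"])[0],c["t"].ravel(),c["camera_matrix"],c["D"])[0].reshape(-1,2)
E
python3 - <<'E'
from h import *
for n in ("scene","top","wrist"):
    c=cap(n,n+"0.png"); print(n,(-c["R"].T@c["t"].ravel()).round(),c["camera_matrix"][0,0].round(), c["R"].round(2).tolist())
s=arm.state(); print(s); print(Ro.from_rotvec(s["tool_rot"]).as_matrix().round(3))
E
```

```text
scene [1293. -204.  973.] 417.0 [[0.27, 0.96, -0.01], [0.73, -0.21, -0.65], [-0.63, 0.17, -0.76]]
top [ 401.   14. 1240.] 444.0 [[-0.02, -1.0, 0.01], [-0.99, 0.02, -0.13], [0.13, -0.01, -0.99]]
wrist [143. 665. 373.] 330.0 [[0.33, 0.95, -0.0], [0.9, -0.31, 0.32], [0.3, -0.11, -0.95]]
{'t': 0.15, 'qpos': array([ 1.20211082e+00,  2.64596082e-01,  1.60504863e+00,  3.17365735e-05,
        1.27369999e+00, -3.68984208e-02]), 'qvel': array([ 0.00031077, -0.00315531, -0.00358138,  0.00058116,  0.00051653,
        0.00114861]), 'joint_torque': array([ 4.19129947e-04, -5.15907347e+01, -3.67956841e+01,  2.85471623e-05,
        8.07709439e-03, -4.73057668e-06]), 'eef_pos': array([219.65891678, 637.66771302, 230.24356533]), 'tool_rot': array([-1.55678164,  0.26073892, -0.26013555]), 'contact_force': array([-0.08466352, -0.41282388, -0.48617577]), 'ft_torque': array([ 0.01145384, -0.00812716,  0.04203905]), 'finger_gap': 1.0031048855143723}
[[ 0.945 -0.001  0.326]
 [-0.326 -0.002  0.945]
 [-0.    -1.    -0.002]]
```

View pics/scene0.png

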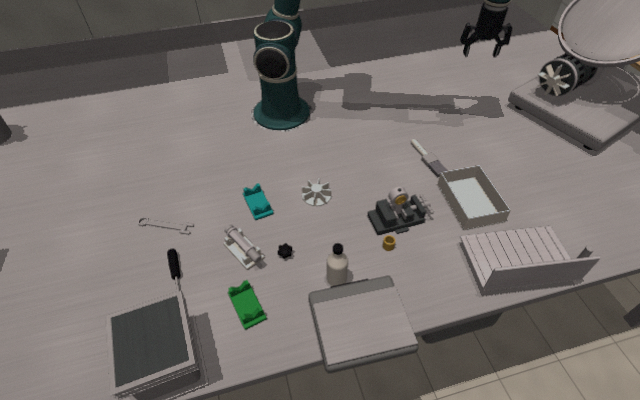

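View pics/top0.png

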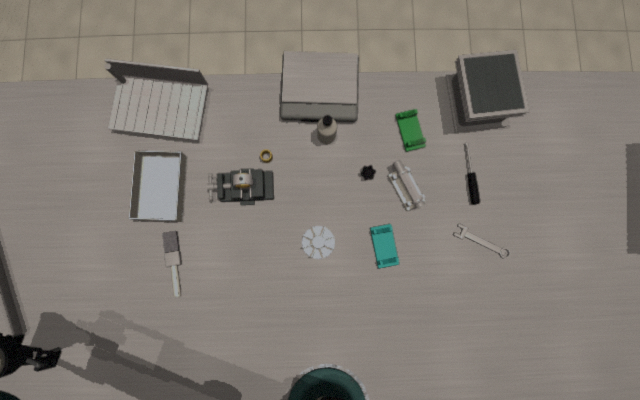

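View pics/wrist0.png

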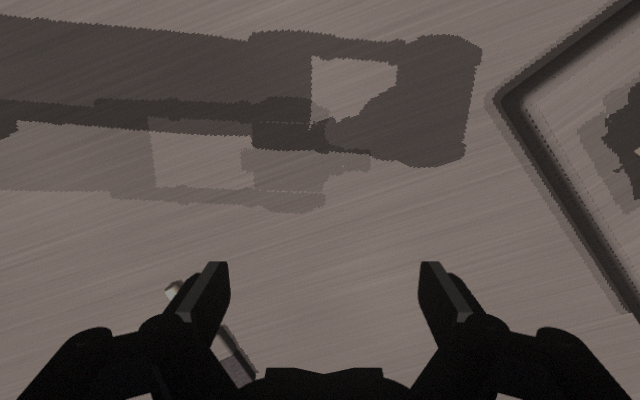

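Top view: the white cradle with the gauge is at (406,186). Its look-alikes are the turquoise one at (384,246) and the green one at (410,130). Bracket and vise are at (243,185), the spare bush at (266,156). For the gauge I choose (406,186), because it is white and carries the metal gauge. I'll check that in close crops.

Run:
```python
import cv2,numpy as np
t=cv2.imread("pics/top0.png"); s=cv2.imread("pics/scene0.png")
r=lambda i,x,y,w,h:cv2.resize(i[y:y+h,x:x+w],(400,300),interpolation=cv2.INTER_CUBIC)
a=np.vstack([np.hstack([r(t,366,156,80,60),r(t,204,156,80,60)]),np.hstack([r(s,205,215,80,60),r(s,360,180,80,60)])])
cv2.imwrite("pics/crops.png",a)
```

```text
(no output)
```

View pics/crops.png

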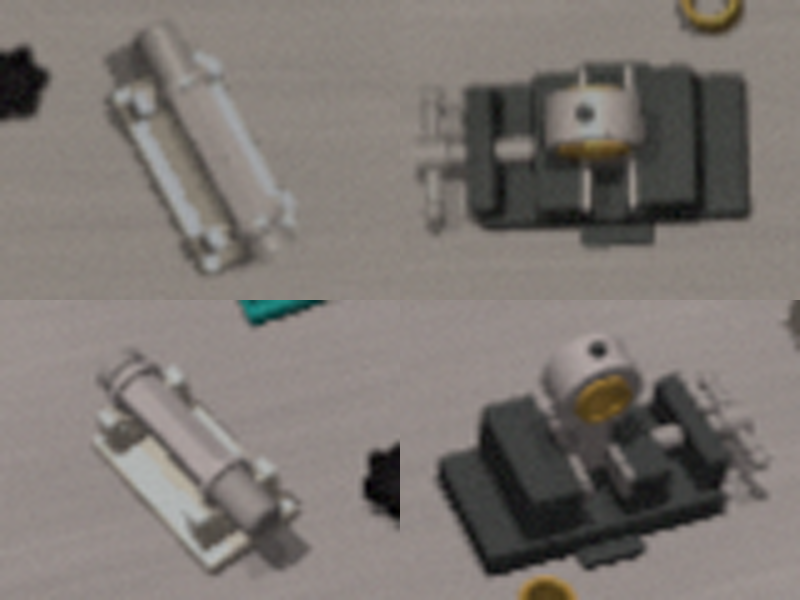

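Run:
```python
from h import *
c=cap("top")
g=onz(c,[[398,164],[421,206]],45); print("gauge go/nogo",g.round(1))
# cradle mask
print("cradle base", onz(c,[[408,186]],12).round(1))
print("boss front bottom", onz(c,[[242.5,187],[242.5,181]],105).round(1), "spare",onz(c,[[266,157]],32).round(), "knob",onz(c,[[368,172]],32).round(),"bottle",onz(c,[[328,120]],150).round(),"fan",onz(c,[[318,242]],34).round())
s=cap("scene")
print("scene gauge", onz(s,[[205+26*.8/4*1 ,0]],45).shape)
g2=onz(s,[[205+255/5,215+(515-300)/5],[205+112/5,215+(370-300)/5]],45);print(g2.round(1))
```

```text
gauge go/nogo [[ 655.5 -212.1   45. ]
 [ 537.6 -270.1   45. ]]
cradle base [[ 598.9 -243.9   12. ]]
boss front bottom [[589.8 205.6 105. ]
 [605.6 205.6 105. ]] spare [[685. 153.  32.]] knob [[ 637. -130.   32.]] bottle [[751. -19. 150.]] fan [[446.  13.  34.]]
scene gauge (1, 3)
[[ 656.2 -209.8   45. ]
 [ 538.3 -269.7   45. ]]
```

```bash
python3 -m jog '[[[0,-9.5,0,0,0,0,1],[0,-9.5,0,0,0,0,1],[0,0,0,2.5,0,-4.3,1],[0,0,0,2.5,0,-4.3,1],[0,0,0,2.5,0,-4.3,1],[0,0,0,2.5,0,-4.3,1],[0,0,0,2.5,0,-4.3,1],[0,0,0,2.5,0.5,-4.3,1],[0,0,0,2.5,1,-4.3,1],[0,0,0,2.5,2,-4.3,1],[0,0,0,2.5,2,-4.3,1],[0,0,0,2.5,2,-4.3,1],[0,0,0,0,0,0,1]]]'
python3 - <<'E'
from h import *
c=cap("wrist","w1.png"); s=arm.state(); print(s["eef_pos"],s["qpos"].round(3)); print((-c["R"].T@c["t"].ravel()).round(1))
E
```

```text
t: 1.88
eef_pos: [469.6, 205.0, 154.4]
tool_rot: [-1.573, 0.006, -0.001]
contact_force: [-0.7, -0.3, -0.2]
finger_gap: 0.997
[469.59315318 206.68653566 155.37084844] [ 0.366  0.021  2.026  0.     1.097 -1.201]
[389.1 206.5 297.8]
```

View pics/w1.png

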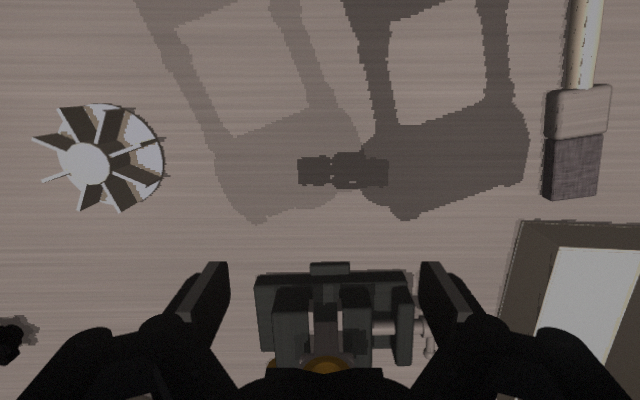

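```bash
python3 -m jog '[[[0,0,0,5,0,0,1],[0,0,-10,0,0,0,1],[0,0,-10,0,0,0,1],[0,0,-10,0,0,0,1],[0,0,0,0,0,0,1],[0,0,0,0,0,0,1]]]'
python3 - <<'E'
from h import *
c=cap("wrist","w2.png"); s=arm.state(); print(s["eef_pos"],s["qpos"].round(3)); print((-c["R"].T@c["t"].ravel()).round(1))
import pickle; pickle.dump(c,open("w2.pkl","wb"))
E
```

```text
t: 2.68
eef_pos: [520.9, 209.9, 158.4]
tool_rot: [-1.529, -0.412, -0.41]
contact_force: [0.4, 0.0, 0.7]
finger_gap: 1.003
[521.95574254 209.84465756 159.15317577] [ 0.48  -0.15   2.273 -0.429  0.585 -0.782]
[379.4 210.4 241.6]
```

View pics/w2.png

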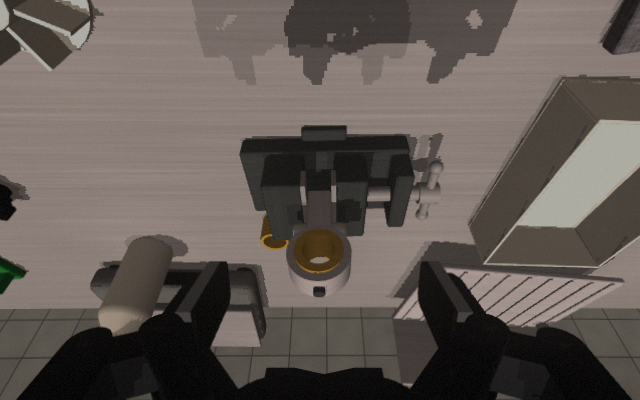

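Run:
```python
import cv2,pickle
c=pickle.load(open("w2.pkl","rb")); i=c["img"][120:310,230:450,::-1]
cv2.imwrite("pics/w2c.png",cv2.resize(i,None,fx=3.5,fy=3,interpolation=cv2.INTER_CUBIC)[:600,:790])
j=c["img"][220:305,275:360,::-1]
cv2.imwrite("pics/w2d.png",cv2.resize(j,(595,595),interpolation=cv2.INTER_CUBIC))
```

```text
(no output)
```

View pics/w2d.png

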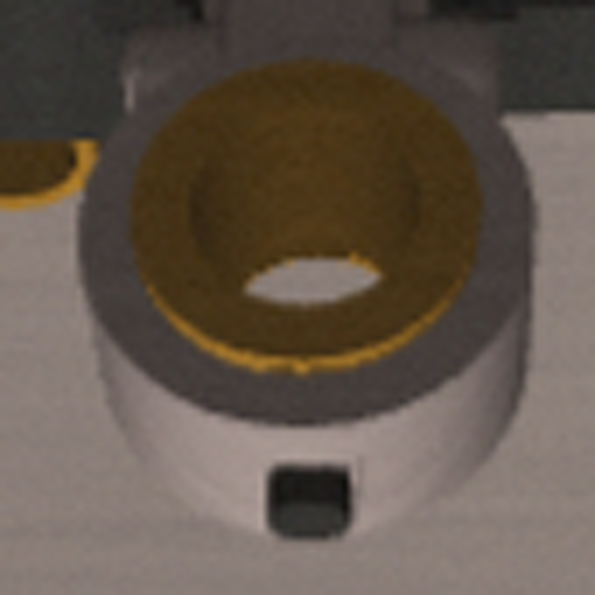

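View pics/w2c.png

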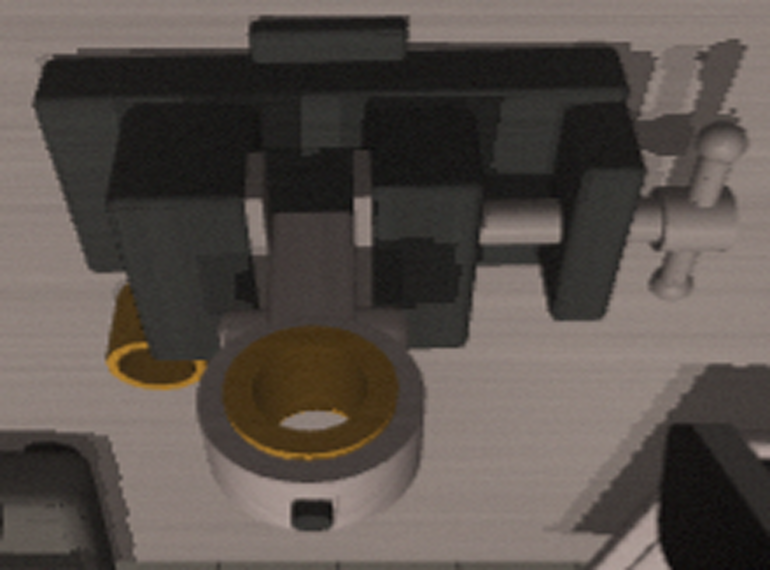

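Run:
```python
from h import *
import pickle
c=pickle.load(open("w2.pkl","rb"))
f=lambda l:[[230+x/3.5,120+y/3] for x,y in l]
def yaw(l,z):
    p=onz(c,f(l),z); d=p[0]-p[1]; return p[:, :2].round(1).tolist(), np.degrees(np.arctan2(-d[0],d[1])).round(2)
print("base",yaw([(620,97),(45,100)],25)); print("base back top",yaw([(610,48),(45,62)],25))
print("jaws",yaw([(478,185),(112,201)],61))
print("jaws back",yaw([(640,168),(112,201)],61))
p=lambda x,y:[275+x/7,220+y/7]
q=onz(c,[p(306.5,208),p(190,205),p(418,205),p(131,212),p(482,212),p(80,230),p(535,230)],105);print(q.round(1))
# top / bottom of the flange on plane x=X : z
o,d=ray(c,[p(306,58),p(306,362)])
for X in (590,595,600,605): print(X,(o+d*((X-o[0])/d[:,0])[:,None]).round(1).tolist())
# bronze face mask
hsv=cv2.cvtColor(c["img"],cv2.COLOR_RGB2HSV); m=((hsv[...,0]>10)&(hsv[...,0]<25)&(hsv[...,1]>110)).astype(np.uint8); m[:, :283]=0;m[:, 360:]=0
ys,xs=np.nonzero(m); print(xs.min(),xs.max(),ys.min(),ys.max())
print(c["R"].round(3))
```

```text
base ([[565.6, 282.6], [566.7, 141.5]], np.float64(0.48))
base back top ([[548.1, 276.9], [553.0, 144.0]], np.float64(2.11))
jaws ([[564.6, 244.6], [570.7, 161.8]], np.float64(4.22))
jaws back ([[558.4, 279.5], [570.7, 161.8]], np.float64(5.98))
[[593.6 207.2 105. ]
 [593.  194.6 105. ]
 [593.  219.3 105. ]
 [594.4 188.1 105. ]
 [594.4 226.3 105. ]
 [598.  182.2 105. ]
 [598.1 232.3 105. ]]
590 [[590.0, 207.0, 87.5], [590.0, 207.4, 125.6]]
595 [[595.0, 207.0, 83.9], [595.0, 207.3, 122.9]]
600 [[600.0, 206.9, 80.2], [600.0, 207.2, 120.1]]
605 [[605.0, 206.8, 76.6], [605.0, 207.2, 117.3]]
283 357 229 399
[[-0.002  1.     0.001]
 [ 0.663  0.     0.749]
 [ 0.749  0.002 -0.663]]
```

Run:
```python
from h import *
import pickle
c=pickle.load(open("w2.pkl","rb"))
g=cv2.GaussianBlur(cv2.cvtColor(c["img"],cv2.COLOR_RGB2GRAY).astype(float),(5,1),0)
def edge(cols,r0,r1,sgn,z):
    P=[]
    for x in cols:
        d=sgn*np.diff(g[r0:r1,x]); k=int(d.argmax())
        if 0<k<len(d)-1:
            a,b,e=d[k-1],d[k],d[k+1]; o=0.5*(a-e)/(a-2*b+e+1e-9); P.append((x,r0+k+.5+o))
    P=np.array(P); 
    for _ in range(4):
        pf=np.polyfit(P[:,0],P[:,1],1); r=P[:,1]-np.polyval(pf,P[:,0]); P=P[abs(r)<max(.4,1.5*r.std())]
    xs=np.array([P[:,0].min(),P[:,0].max()]); w=onz(c,np.c_[xs,np.polyval(pf,xs)],z); d=w[1]-w[0]
    print(len(P),pf.round(4),r.std().round(2),w[:,:2].round(1).tolist(),"yaw",np.degrees(np.arctan2(-d[0],d[1])).round(2))
print(g[128:170,275].round().astype(int).tolist()); print(g[128:170,390].round().astype(int).tolist())
L=list(range(250,298))+list(range(352,400))
edge(L,132,146,-1,3)
edge(L,146,162,-1,25);edge(L,146,162,1,25)
# jaw front-top edges
print(g[150:200,285].round().astype(int).tolist())
edge(list(range(268,298)),178,194,-1,61);edge(list(range(268,298)),178,194,1,61)
edge(list(range(340,362)),174,190,1,61)
```

```text
[123, 126, 128, 127, 125, 125, 128, 130, 69, 58, 50, 30, 28, 25, 26, 27, 25, 26, 26, 27, 28, 27, 26, 29, 40, 49, 34, 27, 25, 25, 26, 25, 24, 25, 26, 23, 27, 24, 24, 24, 26, 27]
[128, 131, 134, 132, 131, 131, 82, 60, 29, 28, 27, 27, 28, 28, 28, 28, 27, 27, 28, 26, 26, 37, 49, 47, 51, 50, 48, 47, 43, 42, 42, 39, 36, 36, 32, 34, 34, 30, 31, 30, 28, 27]
82 [-1.720000e-02  1.401964e+02] 0.19 [[565.2, 146.5], [562.3, 278.4]] yaw 1.26
58 [-9.300000e-03  1.562262e+02] 1.18 [[567.2, 163.0], [565.7, 275.6]] yaw 0.72
88 [-2.090000e-02  1.573337e+02] 0.15 [[565.4, 147.9], [561.8, 275.0]] yaw 1.59
[26, 29, 33, 34, 30, 25, 26, 25, 25, 25, 27, 25, 25, 22, 24, 25, 25, 24, 25, 26, 26, 24, 25, 24, 26, 25, 25, 25, 25, 25, 23, 25, 26, 22, 24, 31, 40, 47, 49, 50, 52, 51, 50, 51, 50, 49, 51, 51, 52, 52]
14 [ -0.398 295.768] 0.51 [[573.2, 166.3], [562.7, 185.5]] yaw 28.59
22 [-2.400000e-02  1.924423e+02] 0.17 [[569.6, 166.7], [568.8, 189.8]] yaw 2.02
22 [-1.01000e-02  1.85199e+02] 0.13 [[564.7, 223.7], [564.5, 240.2]] yaw 0.83
```

```bash
python3 -m jog '[[[0,0,10,0,-2,0,1],[0,0,10,0,-2,0,1],[0,0,10,0,-1,0,1],[0,0,0,0,0,-5.6,1],[0,0,0,0,0,-5.6,1],[0,0,0,0,0,-5.6,1],[0,0,0,0,0,-5.6,1],[0,0,0,0,0,-5.6,1],[0,0,0,0,0,-5.6,1],[0,0,0,0,0,-5.6,1],[0,0,0,0,0,-5.6,1],[0,0,0,0,0,0,1],[0,0,0,0,0,0,1]]]'
python3 - <<'E'
from h import *
c=cap("wrist","w3.png"); s=arm.state(); print(s["eef_pos"],s["qpos"].round(3)); print((-c["R"].T@c["t"].ravel()).round(1))
import pickle; pickle.dump(c,open("w3.pkl","wb"))
E
```

```text
t: 4.35
eef_pos: [502.5, -240.7, 203.3]
tool_rot: [-1.57, -0.0, -0.003]
contact_force: [0.0, -0.5, 0.0]
finger_gap: 1.001
[ 502.28178515 -239.87579418  203.01979435] [-4.910e-01  6.000e-02  1.892e+00  1.000e-03  1.189e+00 -2.062e+00]
[ 421.3 -239.9  346.3]
```

View pics/w3.png

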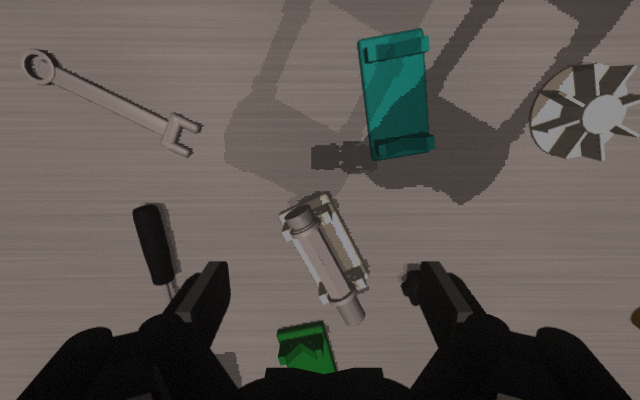

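Run:
```python
import cv2,pickle
c=pickle.load(open("w3.pkl","rb"))
cv2.imwrite("pics/w3c.png",cv2.resize(c["img"][185:335,265:385,::-1],None,fx=4,fy=4,interpolation=cv2.INTER_CUBIC))
```

```text
(no output)
```

View pics/w3c.png

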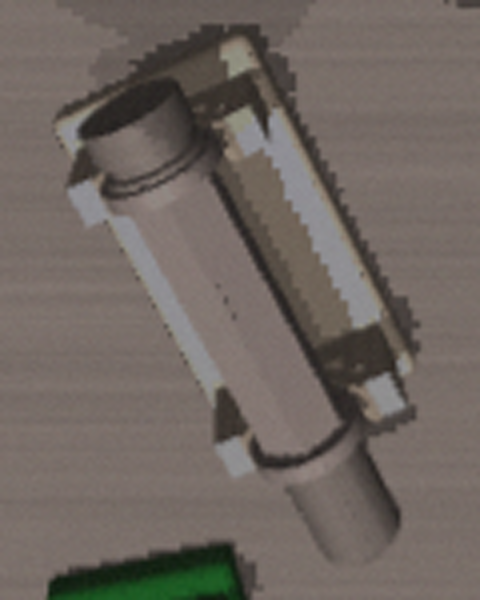

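Run:
```python
from h import *
import pickle
c=pickle.load(open("w3.pkl","rb"))
p=onz(c,[[265+x/4,185+y/4] for x,y in [(130,115),(172,197),(300,430),(327,460),(362,535)]],45)
print(p.round(1))
for i in (1,2,3,4): d=p[i]-p[0]; print(np.degrees(np.arctan2(d[1],d[0])).round(2),np.linalg.norm(d).round(1))
# top-of-saddle corner pairs at z=42: near-left, near-right, far-left, far-right (inner/outer picked at white top centres)
q=onz(c,[[265+x/4,185+y/4] for x,y in [(92,205),(245,130),(236,457),(388,393)]],42); print(q.round(1), "mid",q.mean(0).round(1))
d=(q[2]+q[3]-q[0]-q[1])/2; print("yaw",np.degrees(np.arctan2(d[1],d[0])).round(2),np.linalg.norm(d).round(1))
```

```text
[[ 539.1 -265.5   45. ]
 [ 561.1 -255.6   45. ]
 [ 629.1 -222.6   45. ]
 [ 638.5 -215.2   45. ]
 [ 662.7 -205.1   45. ]]
24.27 24.2
25.49 99.8
26.84 111.5
26.05 137.6
[[ 564.7 -276.1   42. ]
 [ 544.3 -237.3   42. ]
 [ 639.7 -239.6   42. ]
 [ 619.7 -199.1   42. ]] mid [ 592.1 -238.    42. ]
yaw 26.37 84.0
```

```bash
python3 -m jog '[[[0,0,0,4.5,0,0.1,1],[0,0,0,4.5,0,0.1,1],[0,-8.7,0,0,2,0,1],[0,-8.7,0,0,2,0,1],[0,-8.8,0,0,2,0,1],[0,0,0,0,2,0,1],[0,0,0,0,0,0,1],[0,0,0,0,0,0,1]]]'
python3 - <<'E'
from h import *
c=cap("wrist","w4.png"); s=arm.state(); print(s["eef_pos"],s["qpos"].round(3)); 
R=Ro.from_rotvec(s["tool_rot"]).as_matrix(); print(R.round(4).tolist(), "need tool:",(R.T@(np.array([592.8,-238.2,25])-s["eef_pos"])).round(1))
import pickle; pickle.dump(c,open("w4.pkl","wb"))
E
```

```text
t: 5.4
eef_pos: [591.7, -237.6, 122.9]
tool_rot: [-1.541, -0.358, 0.357]
contact_force: [-0.1, 0.1, 0.2]
finger_gap: 1.001
[ 591.96154687 -237.96210552  123.39731964] [-0.421  0.279  1.793  0.     1.068 -2.449]
[[0.8976, 0.0017, -0.4407], [0.4407, -0.0007, 0.8976], [0.0012, -1.0, -0.0013]] need tool: [ 0.5 98.4 -0.5]
```

View pics/w4.png

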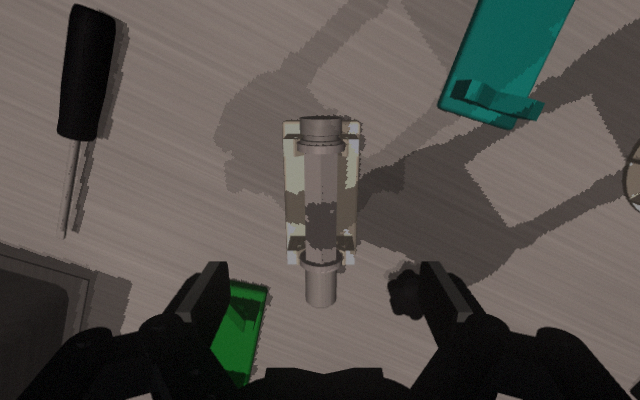

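Run:
```python
from h import *
import pickle
c=pickle.load(open("w4.pkl","rb"))
cv2.imwrite("pics/w4c.png",cv2.resize(c["img"][110:315,270:375,::-1],None,fx=4,fy=2.9,interpolation=cv2.INTER_CUBIC))
g=cv2.GaussianBlur(c["img"].mean(2),(1,5),0)
for r in (140,150,160,170,180,190,195,250,258,272,280,290,298):
    d=np.diff(g[r,295:350]); a=d[:26].argmax(),d[:26].argmin(),26+d[26:].argmin(),26+d[26:].argmax()
    print(r,[295.5+x for x in a])
```

```text
140 [np.float64(307.5), np.float64(299.5), np.float64(346.5), np.float64(342.5)]
150 [np.float64(302.5), np.float64(296.5), np.float64(346.5), np.float64(344.5)]
160 [np.float64(305.5), np.float64(303.5), np.float64(336.5), np.float64(347.5)]
170 [np.float64(316.5), np.float64(303.5), np.float64(336.5), np.float64(345.5)]
180 [np.float64(316.5), np.float64(304.5), np.float64(336.5), np.float64(346.5)]
190 [np.float64(303.5), np.float64(301.5), np.float64(336.5), np.float64(344.5)]
195 [np.float64(304.5), np.float64(296.5), np.float64(336.5), np.float64(347.5)]
250 [np.float64(305.5), np.float64(319.5), np.float64(335.5), np.float64(338.5)]
258 [np.float64(305.5), np.float64(299.5), np.float64(335.5), np.float64(342.5)]
272 [np.float64(306.5), np.float64(304.5), np.float64(334.5), np.float64(336.5)]
280 [np.float64(306.5), np.float64(304.5), np.float64(334.5), np.float64(336.5)]
290 [np.float64(307.5), np.float64(304.5), np.float64(334.5), np.float64(335.5)]
298 [np.float64(307.5), np.float64(305.5), np.float64(330.5), np.float64(335.5)]
```

View pics/w4c.png

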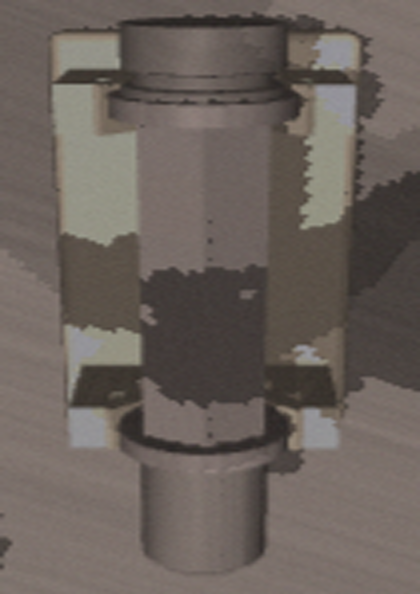

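Run:
```python
from h import *
import pickle
c=pickle.load(open("w4.pkl","rb"));s=arm.state()
R=Ro.from_rotvec(s["tool_rot"]).as_matrix()
f=lambda x,y:[270+x/4,110+y/2.9]
# nogo end upper silhouette row (image y 18): top of end face z=45+13.7 ; go end bottom silhouette
def T(p): return ((p-s["eef_pos"])@R).round(1)
print("nogo top", T(onz(c,[f(205,20)],45+13.7)), "axis pts",T(onz(c,[f(205,60),f(203,200),f(205,500)],45)))
print("go end near/bottom: top z57/55", T(onz(c,[f(205,572)],53)), "collar go outer top z61",T(onz(c,[f(203,465)],61)),"collar nogo outer", T(onz(c,[f(203,85)],58)),"collar nogo inner z61",T(onz(c,[f(203,125)],61)))
print("saddles z42 near/far", T(onz(c,[f(70,77),f(345,77),f(70,440),f(335,440)],42)))
```

```text
nogo top [[-63.8  64.6  -0.5]] axis pts [[-53.8  78.3  -0.6]
 [-20.7  78.4  -1. ]
 [ 62.   78.5  -0.9]]
go end near/bottom: top z57/55 [[78.7 70.5 -0.8]] collar go outer top z61 [[41.8 62.4 -1.1]] collar nogo outer [[-50.   65.3  -0.9]] collar nogo inner z61 [[-41.9  62.3  -0.8]]
saddles z42 near/far [[-49.5  81.4 -23.4]
 [-49.5  81.3  23. ]
 [ 45.7  81.5 -26.7]
 [ 45.7  81.4  24. ]]
```

```bash
python3 -m jog '[[[0,0,0,-0.1,2.5,-0.08,1],[0,0,0,0,2.5,0,1],[0,0,0,0,2.5,0,1],[0,0,0,0,1.8,0,1],[0,0,0,0,0.5,0,1],[0,0,0,0,0,0,1],[0,0,0,0,0,0,1]]]' 60
python3 - <<'E'
from h import *
c=cap("wrist","w5.png"); s=arm.state(); print(s["eef_pos"],s["qpos"].round(3));
E
```

```text
t: 6.32
eef_pos: [591.6, -239.5, 25.5]
tool_rot: [-1.542, -0.36, 0.357]
contact_force: [0.1, 0.4, 0.3]
finger_gap: 0.999
[ 591.56159051 -239.47965409   25.54095534] [-0.424  0.388  1.852  0.     0.899 -2.452]
```

View pics/w5.png

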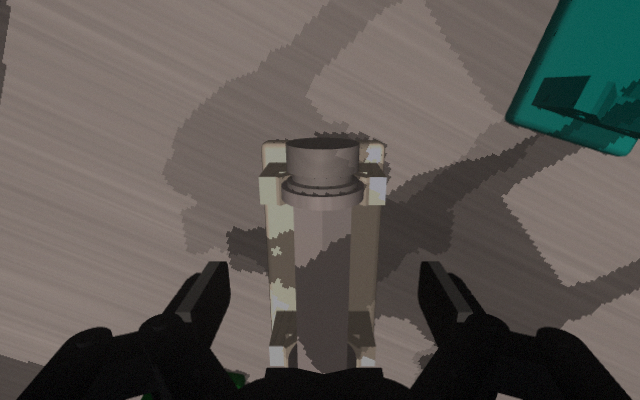

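```bash
python3 -m jog '[[[0,0,0,0,0,0,0.5],[0,0,0,0,0,0,0.35],[0,0,0,0,0,0,0],[0,0,0,0,0,0,0],[0,0,0,0,0,0,0],[0,0,0,0,0,0,0]]]' 60
python3 - <<'E'
from h import *
s=arm.state(); print(s["eef_pos"],s["contact_force"],s["finger_gap"])
E
```

```text
t: 7.12
eef_pos: [591.5, -240.2, 24.8]
tool_rot: [-1.543, -0.36, 0.357]
contact_force: [2.3, -5.3, -0.0]
finger_gap: 0.246
[ 591.50454947 -240.16044498   24.81087808] [ 2.32832751 -5.27476962 -0.02314412] 0.24563250071366224
```

```bash
python3 -m jog '[[[0,0,0,0,-0.5,0,0],[0,0,0,0,-2,0,0],[0,0,0,0,-4,0,0],[0,0,0,0,-4,0,0],[0,8.3,0,0,-2,0,0],[0,8.3,0,0,0,0,0],[0,8.3,0,0,0,0,0],[0,0,0,-1.4,0,5.6,0],[0,0,0,-1.4,0,5.6,0],[0,0,0,-1.4,0,5.6,0],[0,0,0,-1.4,0,5.6,0],[0,0,0,-1.4,0,5.6,0],[0,0,0,-1.4,0,5.6,0],[0,0,0,-1.3,0,5.6,0],[0,0,0,-1.3,0,5.6,0],[0,0,0,0,0,0,0],[0,0,0,0,0,0,0]]]'
python3 - <<'E'
from h import *
c=cap("wrist","w6.png"); s=arm.state(); print(s["eef_pos"],s["contact_force"],s["qpos"].round(3)); 
R=Ro.from_rotvec(s["tool_rot"]).as_matrix(); print(R.round(4).tolist())
E
```

```text
t: 9.25
eef_pos: [469.9, 206.5, 149.7]
tool_rot: [-1.571, -0.019, 0.019]
contact_force: [-0.7, -0.6, -3.4]
finger_gap: 0.248
[470.26315872 205.86322961 149.57539926] [-0.40198384 -0.44848984 -3.20095942] [ 0.364  0.026  2.032 -0.     1.084 -1.229]
[[0.9997, -0.0002, -0.0227], [0.0227, -0.0004, 0.9997], [-0.0002, -1.0, -0.0004]]
```

View pics/w6.png

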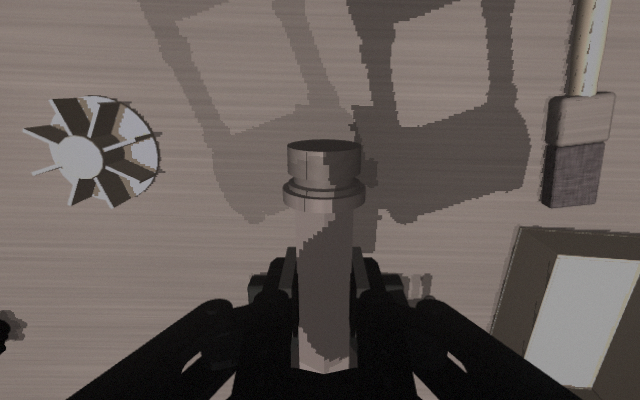

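Run:
```python
from h import *
c=cap("wrist"); s=arm.state(); R=Ro.from_rotvec(s["tool_rot"]).as_matrix()
i=c["img"][130:375,270:380,::-1]; cv2.imwrite("pics/w6c.png",cv2.resize(i,None,fx=4,fy=2.4,interpolation=cv2.INTER_CUBIC))
pts=[[-61,-20.2,0],[-45,-20.2,0],[-30,-20.2,0],[0,-20.2,0],[-45,-36.2,0],[-61,-33.9,0]]
print(proj(c,[s["eef_pos"]+R@np.array(p) for p in pts]).round(1)); print(c["camera_matrix"],c["D"])
print((R.T@c["R"].T).round(4), R.T@(-c["R"].T@c["t"].ravel()-s["eef_pos"]))
```

```text
[[320.6 144.7]
 [320.7 185.9]
 [320.7 221.5]
 [320.8 285.9]
 [320.2 199. ]
 [320.2 151.5]]
[[329.54567527   0.         323.67884372]
 [  0.         329.54567527 197.64813435]
 [  0.           0.           1.        ]] [0.01757994 0.         0.         0.         0.        ]
[[-1.400e-03  9.486e-01  3.165e-01]
 [ 5.000e-04 -3.165e-01  9.486e-01]
 [ 1.000e+00  1.500e-03 -0.000e+00]] [ -81.22925661 -143.2629396     1.18287725]
```

View pics/w6c.png

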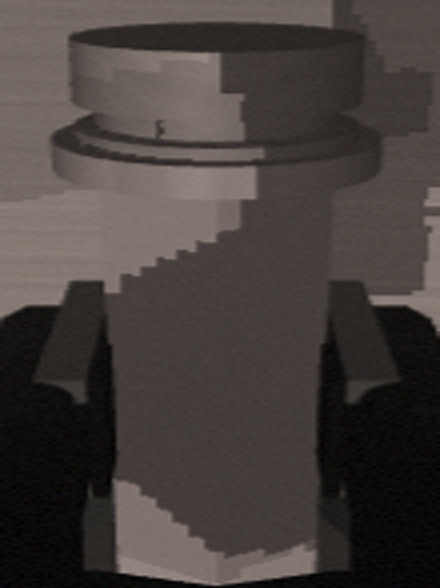

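```bash
python3 -m jog '[[[0,0,0,0.5,3,-0.2,0],[0,0,0,0.5,3,-0.1,0],[0,0,0,0,0.48,0,0],[0,0,0,0,0,0,0],[0,0,0,0,0,0,0]]]'
python3 - <<'E'
from h import *
c=cap("scene","s7.png"); t=cap("top","t7.png"); s=arm.state(); print(s["eef_pos"],s["contact_force"],s["ft_torque"]); 
R=Ro.from_rotvec(s["tool_rot"]).as_matrix(); print(R.round(4).tolist())
r=lambda i,x,y,w,h:cv2.resize(i[y:y+h,x:x+w],(400,400),interpolation=cv2.INTER_CUBIC)
cv2.imwrite("pics/c7.png",np.hstack([r(c["img"],350,150,100,100),r(t["img"],200,150,100,100)])[:,:,::-1])
E
```

```text
t: 9.98
eef_pos: [481.7, 203.7, 85.9]
tool_rot: [-1.57, -0.019, 0.015]
contact_force: [-0.1, 1.2, -2.9]
finger_gap: 0.247
[481.5951999  203.89511136  85.86672072] [-0.12070644 -0.23289986 -2.70576248] [-0.0583893  -0.0204576  -0.03894309]
[[0.9997, 0.0023, -0.0223], [0.0223, 0.0009, 0.9998], [0.0023, -1.0, 0.0008]]
```

View pics/c7.png

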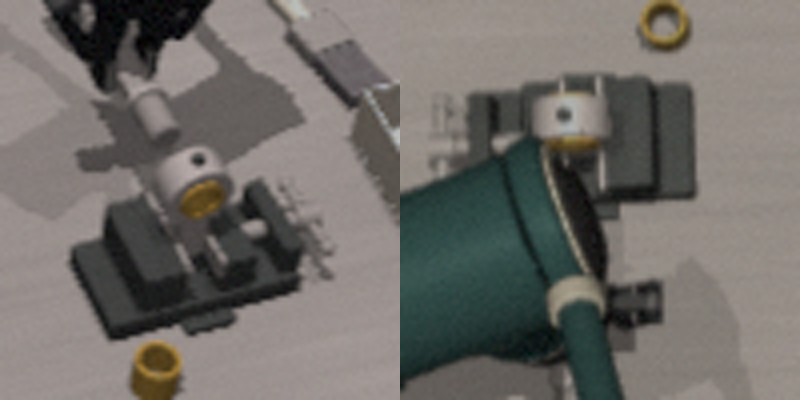

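```bash
cat > st.py <<'E'
from h import *
def rd(n=4):
    P=[];F=[];T=[];Q=[]
    for _ in range(n):
        arm.capture("top"); s=arm.state(); P.append(s["eef_pos"]);F.append(s["contact_force"]);T.append(s["ft_torque"]);Q.append(s["tool_rot"])
    R=Ro.from_rotvec(np.mean(Q,0)).as_matrix()
    print("t",round(s["t"],2),"p",np.mean(P,0).round(2),"sd",np.std(P,0).round(2),"F",np.mean(F,0).round(2),"sd",np.std(F,0).round(2),"T",np.mean(T,0).round(3),"xax",R[:,0].round(4),"gap",round(s["finger_gap"],3))
if __name__=="__main__": rd()
E
python3 -m jog '[[[0,0,0,0,0.1,-0.05,0],[0,0,0,0.8,0,0,0],[0,0,0,0.8,0,0,0],[0,0,0,0.7,0,0,0],[0,0,0,0,0,0,0],[0,0,0,0,0,0,0]]]'; python3 st.py
```

```text
t: 10.82
eef_pos: [503.4, 203.5, 83.2]
tool_rot: [-1.571, -0.017, 0.018]
contact_force: [0.1, 0.5, -3.2]
finger_gap: 0.249
t 11.03 p [503.28 203.53  83.27] sd [0.01 0.02 0.06] F [ 0.18  0.17 -3.07] sd [0.63 0.52 0.18] T [-0.003  0.021 -0.029] xax [ 9.997e-01  2.250e-02 -5.000e-04] gap 0.243
```

```bash
python3 -m jog '[[[0,0,0,0,-0.13,0,0],[0,0,0,0.2,0,0,0],[0,0,0,0.2,0,0,0],[0,0,0,0,0,0,0],[0,0,0,0,0,0,0]]]'; python3 st.py
```

```text
t: 11.65
eef_pos: [507.6, 203.7, 84.7]
tool_rot: [-1.571, -0.018, 0.018]
contact_force: [0.2, -0.4, -3.7]
finger_gap: 0.246
t 11.85 p [507.53 203.67  84.67] sd [0.01 0.01 0.01] F [ 0.23 -0.24 -3.52] sd [0.16 0.64 0.4 ] T [ 0.009  0.035 -0.016] xax [ 9.997e-01  2.250e-02 -2.000e-04] gap 0.247
```

```bash
python3 -m jog '[[[0,0,0,0.1,0,0,0],[0,0,0,0.1,0,0,0],[0,0,0,0.1,0,0,0],[0,0,0,0.1,0,0,0],[0,0,0,0,0,0,0]]]'; python3 -m jog '[[[0,0,0,0.1,0,0,0],[0,0,0,0.1,0,0,0],[0,0,0,0,0,0,0]]]'; python3 st.py
```

```text
t: 12.48
eef_pos: [511.7, 203.8, 84.7]
tool_rot: [-1.571, -0.018, 0.018]
contact_force: [-0.2, 0.0, -3.9]
finger_gap: 0.244
t: 12.85
eef_pos: [513.7, 203.8, 84.8]
tool_rot: [-1.571, -0.018, 0.018]
contact_force: [1.0, -0.5, -1.7]
finger_gap: 0.24
t 13.05 p [513.59 203.84  84.73] sd [0.03 0.01 0.02] F [ 0.09  0.15 -3.24] sd [0.44 0.22 0.5 ] T [0.003 0.066 0.001] xax [ 0.9997  0.0225 -0.    ] gap 0.247
```

```bash
for k in 1; do python3 -m jog '[[[0,0,0,0.1,0,0,0],[0,0,0,0.1,0,0,0],[0,0,0,0,0,0,0]]]'; done; python3 -c "
from st import rd; rd(2)"; python3 -m jog '[[[0,0,0,0.1,0,0,0],[0,0,0,0.1,0,0,0],[0,0,0,0,0,0,0]]]'; python3 st.py
```

```text
t: 13.42
eef_pos: [515.7, 203.9, 84.7]
tool_rot: [-1.571, -0.018, 0.018]
contact_force: [0.7, 0.1, -3.1]
finger_gap: 0.247
t 13.53 p [515.62 203.88  84.74] sd [0.04 0.01 0.01] F [ 0.09  0.47 -3.43] sd [0.07 0.29 0.16] T [0.02  0.041 0.005] xax [ 9.997e-01  2.250e-02 -1.000e-04] gap 0.243
t: 13.9
eef_pos: [517.7, 203.9, 84.8]
tool_rot: [-1.571, -0.018, 0.018]
contact_force: [0.5, -0.2, -2.9]
finger_gap: 0.243
t 14.1 p [517.6  203.92  84.71] sd [0.04 0.01 0.03] F [ 0.    0.03 -3.14] sd [0.37 0.68 0.44] T [0.015 0.043 0.006] xax [ 9.997e-01  2.250e-02 -1.000e-04] gap 0.247
```

```bash
python3 -m jog '[[[0,0,0,0.1,0,0,0],[0,0,0,0.1,0,0,0],[0,0,0,0.1,0,0,0],[0,0,0,0,0,0,0]]]'; python3 -c "
from st import rd; rd(2)"; python3 -m jog '[[[0,0,0,0.1,0,0,0],[0,0,0,0.1,0,0,0],[0,0,0,0.1,0,0,0],[0,0,0,0,0,0,0]]]'; python3 -c "
from st import rd; rd(3)"
```

```text
t: 14.6
eef_pos: [520.7, 204.0, 84.8]
tool_rot: [-1.571, -0.018, 0.018]
contact_force: [-0.3, -0.7, -2.8]
finger_gap: 0.248
t 14.7 p [520.6  203.98  84.72] sd [0.02 0.   0.  ] F [ 0.33 -0.16 -3.57] sd [0.06 0.03 0.01] T [ 0.02   0.032 -0.039] xax [ 9.997e-01  2.250e-02 -1.000e-04] gap 0.244
t: 15.2
eef_pos: [523.7, 204.0, 84.7]
tool_rot: [-1.571, -0.018, 0.018]
contact_force: [0.1, -0.1, -3.6]
finger_gap: 0.246
t 15.35 p [523.65 204.05  84.74] sd [0.04 0.   0.01] F [ 0.47  0.46 -3.39] sd [0.24 0.19 0.32] T [-0.015  0.011 -0.017] xax [0.9997 0.0225 0.    ] gap 0.247
```

```bash
python3 -m jog '[[[0,0,0,0.15,0,0,0],[0,0,0,0.15,0,0,0],[0,0,0,0.15,0,0,0],[0,0,0,0.15,0,0,0],[0,0,0,0,0,0,0]]]'; python3 -c "
from st import rd; rd(2)"; python3 -m jog '[[[0,0,0,0.15,0,0,0],[0,0,0,0.15,0,0,0],[0,0,0,0.15,0,0,0],[0,0,0,0.15,0,0,0],[0,0,0,0,0,0,0]]]'; python3 -c "
from st import rd; rd(3)"
```

```text
t: 15.98
eef_pos: [529.8, 204.2, 84.8]
tool_rot: [-1.571, -0.018, 0.017]
contact_force: [1.6, 0.4, -3.5]
finger_gap: 0.247
t 16.07 p [529.71 204.2   84.75] sd [0.04 0.01 0.01] F [-0.5  -0.2  -3.45] sd [0.07 0.72 0.69] T [ 0.055 -0.001  0.048] xax [9.997e-01 2.250e-02 1.000e-04] gap 0.242
t: 16.7
eef_pos: [535.8, 204.4, 84.8]
tool_rot: [-1.571, -0.018, 0.017]
contact_force: [0.4, 0.9, -3.6]
finger_gap: 0.243
t 16.85 p [535.78 204.37  84.8 ] sd [0.04 0.   0.01] F [-0.06  0.33 -2.55] sd [0.24 0.12 0.23] T [0.066 0.002 0.046] xax [9.997e-01 2.250e-02 3.000e-04] gap 0.246
```

```bash
python3 -m jog '[[[0,0,0,0.15,0,0,0],[0,0,0,0.15,0,0,0],[0,0,0,0.15,0,0,0],[0,0,0,0.15,0,0,0],[0,0,0,0,0,0,0]]]'; python3 -c "
from st import rd; rd(3)"; python3 -m jog '[[[0,0,0,0.05,0,0,0],[0,0,0,0.05,0,0,0],[0,0,0,0.05,0,0,0],[0,0,0,0,0,0,0]]]'; python3 -c "
from st import rd; rd(3)"
```

```text
t: 17.48
eef_pos: [541.9, 204.5, 84.8]
tool_rot: [-1.571, -0.018, 0.017]
contact_force: [0.3, 1.7, -2.5]
finger_gap: 0.245
t 17.62 p [541.84 204.5   84.79] sd [0.04 0.   0.  ] F [ 0.33  0.57 -2.87] sd [0.34 0.26 0.19] T [ 0.12  -0.008  0.078] xax [9.997e-01 2.250e-02 4.000e-04] gap 0.249
t: 18.12
eef_pos: [543.1, 204.5, 84.7]
tool_rot: [-1.571, -0.018, 0.018]
contact_force: [-1.3, 0.9, -2.6]
finger_gap: 0.249
t 18.27 p [543.1  204.53  84.74] sd [0.01 0.   0.01] F [-1.03  1.32 -2.63] sd [0.39 0.31 0.77] T [0.176 0.122 0.095] xax [0.9997 0.0226 0.    ] gap 0.248
```

```bash
python3 -m jog '[[[0,0,0,0.03,0,0.02,0],[0,0,0,0,0,0,0]]]'; python3 -c "
from st import rd; rd(3)"; python3 -m jog '[[[0,0,0,0.03,0,0,0],[0,0,0,0,0,0,0]]]'; python3 -c "
from st import rd; rd(3)"
```

```text
t: 18.52
eef_pos: [543.5, 204.6, 84.7]
tool_rot: [-1.571, -0.018, 0.018]
contact_force: [-1.1, 0.6, -2.8]
finger_gap: 0.249
t 18.68 p [543.47 204.61  84.73] sd [0.01 0.01 0.  ] F [ 0.26  0.57 -3.24] sd [0.18 0.7  0.51] T [ 0.059  0.065 -0.002] xax [9.997e-01 2.250e-02 1.000e-04] gap 0.246
t: 18.92
eef_pos: [543.7, 204.6, 84.7]
tool_rot: [-1.571, -0.018, 0.018]
contact_force: [0.4, 0.5, -2.9]
finger_gap: 0.243
t 19.07 p [543.74 204.65  84.76] sd [0.01 0.   0.01] F [-0.24 -0.58 -3.03] sd [0.3  0.36 0.51] T [-0.008  0.02   0.022] xax [9.997e-01 2.250e-02 1.000e-04] gap 0.243
```

```bash
python3 -m jog '[[[0,0,0,0.05,0,0.005,0],[0,0,0,0.05,0,0.005,0],[0,0,0,0,0,0,0]]]'; python3 -c "
from st import rd; rd(2)"; python3 -m jog '[[[0,0,0,0.05,0,0,0],[0,0,0,0.05,0,0,0],[0,0,0,0,0,0,0]]]'; python3 -c "
from st import rd; rd(2)"
```

```text
t: 19.45
eef_pos: [544.8, 204.8, 84.7]
tool_rot: [-1.571, -0.018, 0.018]
contact_force: [0.9, -0.9, -3.8]
finger_gap: 0.246
t 19.55 p [544.72 204.82  84.74] sd [0.01 0.01 0.01] F [ 0.1   0.23 -3.43] sd [0.25 0.27 0.42] T [ 0.016  0.038 -0.024] xax [0.9997 0.0225 0.    ] gap 0.249
t: 19.92
eef_pos: [545.7, 204.9, 84.7]
tool_rot: [-1.571, -0.018, 0.018]
contact_force: [-0.0, -0.1, -2.4]
finger_gap: 0.245
t 20.02 p [545.69 204.85  84.72] sd [0.01 0.   0.  ] F [-0.28 -0.31 -3.26] sd [0.26 0.57 0.07] T [-0.023  0.052  0.023] xax [ 0.9997  0.0225 -0.    ] gap 0.247
```

```bash
for k in 1; do python3 -m jog '[[[0,0,0,0.05,0,0,0],[0,0,0,0,0,0,0]]]'; python3 -c "
from st import rd; rd(2)"; python3 -m jog '[[[0,0,0,0.05,0,0,0],[0,0,0,0,0,0,0]]]'; python3 -c "
from st import rd; rd(2)"; done
```

```text
t: 20.27
eef_pos: [546.0, 204.9, 84.7]
tool_rot: [-1.571, -0.017, 0.018]
contact_force: [-0.1, -0.2, -3.5]
finger_gap: 0.247
t 20.38 p [546.03 204.85  84.66] sd [0.02 0.01 0.  ] F [-0.83  0.15 -3.01] sd [0.07 0.16 0.5 ] T [0.031 0.126 0.02 ] xax [ 9.997e-01  2.250e-02 -3.000e-04] gap 0.242
t: 20.62
eef_pos: [546.1, 204.8, 84.6]
tool_rot: [-1.571, -0.017, 0.019]
contact_force: [-3.1, 0.6, -1.5]
finger_gap: 0.246
t 20.73 p [546.06 204.81  84.57] sd [0.01 0.01 0.  ] F [-2.68  0.11 -1.64] sd [0.29 0.06 0.24] T [0.034 0.529 0.05 ] xax [ 0.9997  0.0225 -0.0013] gap 0.247
```

```bash
python3 -m jog '[[[0,0,0,0.04,0,0,0],[0,0,0,0,0,0,0]]]'; python3 -c "
from st import rd; rd(2)"
```

```text
t: 20.98
eef_pos: [546.1, 204.8, 84.5]
tool_rot: [-1.571, -0.016, 0.019]
contact_force: [-5.5, 1.3, -0.9]
finger_gap: 0.244
t 21.07 p [546.08 204.8   84.53] sd [0.01 0.   0.01] F [-5.97 -0.16 -0.66] sd [0.01 0.28 0.95] T [0.014 0.758 0.053] xax [ 0.9997  0.0226 -0.0021] gap 0.244
```

```bash
python3 -m jog '[[[0,0,0,0,0,0,0],[0,0,0,-0.15,0,0,0],[0,0,0,-0.15,0,0,0],[0,0,0,0,0,0.03,0],[0,0,0,0,0,0,0]]]'; python3 -c "
from st import rd; rd(2)"; python3 -m jog '[[[0,0,0,0,0,0.03,0],[0,0,0,0,0,0,0]]]'; python3 -c "
from st import rd; rd(3)"
```

```text
t: 21.7
eef_pos: [544.5, 205.2, 84.9]
tool_rot: [-1.571, -0.018, 0.017]
contact_force: [0.0, -1.0, -3.3]
finger_gap: 0.243
t 21.8 p [544.39 205.14  84.86] sd [0.03 0.01 0.02] F [-0.03  0.2  -3.25] sd [0.37 0.12 0.16] T [ 0.015  0.031 -0.041] xax [9.997e-01 2.240e-02 5.000e-04] gap 0.245
t: 22.05
eef_pos: [544.1, 205.4, 84.7]
tool_rot: [-1.571, -0.018, 0.018]
contact_force: [-0.5, 0.2, -3.0]
finger_gap: 0.248
t 22.2 p [544.14 205.4   84.76] sd [0.03 0.01 0.02] F [-0.03  0.09 -3.16] sd [0.32 0.44 0.23] T [ 0.009  0.015 -0.016] xax [9.997e-01 2.250e-02 1.000e-04] gap 0.247
```

```bash
python3 -m jog '[[[0,0,0,0,0,0.03,0],[0,0,0,0,0,0,0]]]'; python3 -c "
from st import rd; rd(3)"; python3 -m jog '[[[0,0,0,0,0,0.02,0],[0,0,0,0,0,0,0]]]'; python3 -c "
from st import rd; rd(3)"
```

```text
t: 22.45
eef_pos: [544.2, 205.5, 84.8]
tool_rot: [-1.571, -0.018, 0.018]
contact_force: [0.4, -2.3, -3.4]
finger_gap: 0.25
t 22.6 p [544.11 205.52  84.75] sd [0.01 0.01 0.  ] F [ 0.23 -1.34 -2.75] sd [0.56 0.2  0.44] T [-0.257 -0.045 -0.119] xax [0.9997 0.0224 0.    ] gap 0.246
t: 22.85
eef_pos: [544.1, 205.6, 84.7]
tool_rot: [-1.571, -0.018, 0.018]
contact_force: [0.3, -3.3, -3.1]
finger_gap: 0.241
t 23.0 p [544.09 205.62  84.73] sd [0.01 0.01 0.01] F [ 0.54 -3.44 -2.88] sd [0.16 0.37 0.43] T [-0.563 -0.087 -0.164] xax [ 0.9997  0.0224 -0.    ] gap 0.246
```

```bash
python3 -m jog '[[[0,0,0,0,0,-0.06,0],[0,0,0,-0.2,0,0,0],[0,0,0,-0.4,0,0,0],[0,0,0,-0.6,0,0,0],[0,0,0,-0.6,0,0,0],[0,0,0,-0.8,0,0,0],[0,0,0,-0.8,0,0,0],[0,0,0,0,0,0,0]]]'; python3 -c "
from st import rd; rd(1)"; python3 -m jog '[[[0,0,0,-1,0,0,0],[0,0,0,-1,0,0,0],[0,0,0,-1,0,0,0],[0,0,0,-1,0,0,0],[0,0,0,0,0,0,0]]]'; python3 -c "
from st import rd; rd(2)"
```

```text
t: 24.0
eef_pos: [509.0, 204.6, 84.5]
tool_rot: [-1.571, -0.017, 0.019]
contact_force: [0.5, 0.3, -3.6]
finger_gap: 0.246
t 24.05 p [509.61 204.66  84.69] sd [0. 0. 0.] F [ 0.83  0.2  -2.82] sd [0. 0. 0.] T [-0.057 -0.019 -0.02 ] xax [ 9.997e-01  2.280e-02 -1.000e-04] gap 0.246
t: 24.68
eef_pos: [469.0, 203.5, 84.6]
tool_rot: [-1.571, -0.018, 0.018]
contact_force: [0.2, -0.1, -3.8]
finger_gap: 0.24
t 24.77 p [470.   203.73  84.88] sd [0.24 0.04 0.06] F [ 0.   -0.12 -3.21] sd [0.46 0.33 0.32] T [ 0.012  0.023 -0.036] xax [9.997e-01 2.280e-02 5.000e-04] gap 0.246
```

```bash
python3 -m jog '[[[0,10.6,0,0,0,0,0],[0,10.6,0,0,0,0,0],[0,10.6,0,0,0,0,0],[0,10.6,0,0,0,0,0],[0,10.6,0,0,0,0,0],[0,10.6,0,0,0,0,0],[0,10.6,0,0,0,0,0],[0,10.6,0,0,0,0,0],[0,10.6,0,0,0,0,0],[0,10.6,0,0,0,0,0],[0,10.6,0,0,0,0,0],[0,10.6,0,0,0,0,0],[0,10.6,0,0,0,0,0],[0,10.6,0,0,0,0,0],[0,10.6,0,0,0,0,0],[0,10.6,0,0,0,0,0],[0,10.4,0,0,0,0,0],[0,0,0,0,0,0,0],[0,0,0,0,0,0,0]]]'; python3 -c "
from st import *
rd(2); s=arm.state(); print(s['qpos'].round(3)); print(Ro.from_rotvec(s['tool_rot']).as_matrix().round(4).tolist()); cap('wrist','w8.png'); c=cap('scene')
cv2.imwrite('pics/s8.png',cv2.resize(c['img'][130:250,330:450,::-1],(480,480)))"
```

```text
t: 27.15
eef_pos: [470.4, 203.7, 84.8]
tool_rot: [-0.028, 2.209, -2.208]
contact_force: [-0.3, -0.5, -2.7]
finger_gap: 0.239
t 27.25 p [470.29 203.65  84.77] sd [0.03 0.01 0.01] F [-0.1  -0.33 -2.95] sd [0.31 0.52 0.14] T [-0.022 -0.031  0.008] xax [-9.997e-01 -2.460e-02 -2.000e-04] gap 0.25
[ 0.36   0.099  2.088 -0.     0.954  1.907]
[[-0.9997, 0.0002, 0.0243], [-0.0243, 0.0, -0.9997], [-0.0002, -1.0, -0.0]]
```

View pics/s8.png

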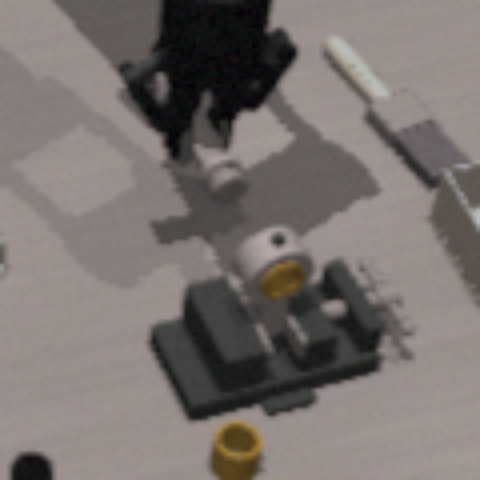

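View pics/w8.png

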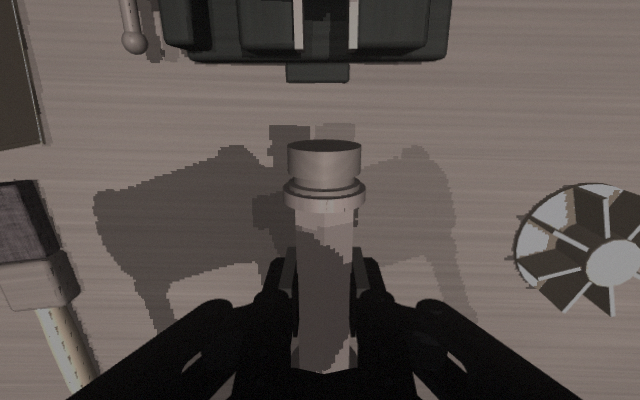

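```bash
python3 -m jog '[[[0,0,0,-1.5,0,0.04,0],[0,0,0,-1.5,0,0,0],[0,0,0,-1.2,0,0,0],[0,0,0,-0.8,0,0,0],[0,0,0,-0.4,0,0,0],[0,0,0,0,0,0,0],[0,0,0,0,0,0,0]]]'; python3 -c "
from st import *
rd(3); cap('wrist','w9.png')"
```

```text
t: 28.22
eef_pos: [523.6, 204.4, 84.6]
tool_rot: [-0.026, 2.21, -2.211]
contact_force: [-0.3, 0.5, -3.4]
finger_gap: 0.246
t 28.38 p [523.64 204.45  84.67] sd [0.07 0.03 0.06] F [-0.08  0.09 -3.27] sd [0.32 0.33 0.35] T [-0.003 -0.021 -0.012] xax [-9.997e-01 -2.270e-02  4.000e-04] gap 0.241
```

View pics/w9.png

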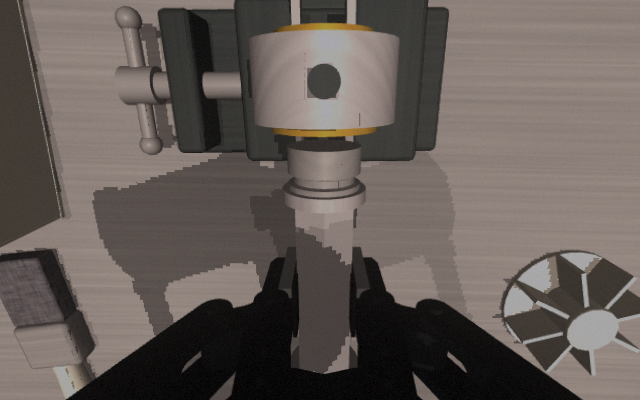

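```bash
python3 -m jog '[[[0,0,0,-0.2,0,0,0],[0,0,0,-0.2,0,0,0],[0,0,0,-0.1,0,0,0],[0,0,0,0,0,0,0]]]'; python3 -c "
from st import rd; rd(2)"; python3 -m jog '[[[0,0,0,-0.05,0,0,0],[0,0,0,-0.04,0,0,0],[0,0,0,0,0,0,0]]]'; python3 -c "
from st import rd; rd(2)"; python3 -m jog '[[[0,0,0,-0.05,0,0,0],[0,0,0,0,0,0,0]]]'; python3 -c "
from st import rd; rd(2)"
```

```text
t: 28.92
eef_pos: [529.1, 204.5, 84.7]
tool_rot: [-0.025, 2.21, -2.21]
contact_force: [-0.1, -1.4, -3.3]
finger_gap: 0.252
t 29.02 p [529.15 204.57  84.71] sd [0.   0.   0.01] F [ 0.21  0.33 -3.44] sd [0.01 0.02 0.3 ] T [-0.036 -0.038  0.012] xax [-0.9997 -0.0224 -0.    ] gap 0.244
t: 29.4
eef_pos: [529.3, 204.5, 84.5]
tool_rot: [-0.027, 2.211, -2.211]
contact_force: [-3.0, 0.1, -1.5]
finger_gap: 0.242
t 29.5 p [529.27 204.53  84.54] sd [0.01 0.01 0.01] F [-4.23  0.18 -2.03] sd [0.03 0.09 0.36] T [0.007 0.447 0.088] xax [-0.9997 -0.0225  0.0014] gap 0.243
t: 29.75
eef_pos: [529.3, 204.5, 84.4]
tool_rot: [-0.028, 2.211, -2.212]
contact_force: [-6.3, -0.0, 0.3]
finger_gap: 0.248
t 29.85 p [529.3  204.5   84.46] sd [0.02 0.01 0.01] F [-6.39 -0.13 -0.15] sd [0.22 0.09 0.07] T [-0.019  0.737  0.058] xax [-0.9997 -0.0225  0.0025] gap 0.246
```

```bash
python3 -m jog '[[[0,0,0,-0.015,-0.01,0,0],[0,0,0,0,0,0,0],[0,0,0,0,0,0,0],[0,0,0,0,0,0,0],[0,0,0,0,0,0,0]]]'; python3 -c "
from st import rd; rd(2)"; python3 -m jog '[[[0,0,0,0,0,0,0],[0,0,0,0,0,0,0],[0,0,0,0,0,0,0],[0,0,0,0,0,0,0],[0,0,0,0,0,0,0]]]'; python3 -c "
from st import *
rd(2); cap('wrist','w10.png')"
```

```text
t: 30.48
eef_pos: [529.3, 204.5, 84.5]
tool_rot: [-0.028, 2.211, -2.212]
contact_force: [-5.5, -0.6, -0.1]
finger_gap: 0.245
t 30.57 p [529.29 204.49  84.47] sd [0.01 0.   0.  ] F [-6.15 -0.55  0.  ] sd [0.18 0.6  0.35] T [0.022 0.737 0.056] xax [-0.9997 -0.0225  0.0028] gap 0.245
t: 31.2
eef_pos: [529.3, 204.5, 84.5]
tool_rot: [-0.028, 2.211, -2.212]
contact_force: [-5.4, -0.8, 0.1]
finger_gap: 0.241
t 31.3 p [529.31 204.48  84.47] sd [0.01 0.   0.  ] F [-6.35 -0.79 -0.49] sd [0.23 0.19 0.23] T [-0.006  0.755  0.102] xax [-0.9997 -0.0226  0.0028] gap 0.245
```

View pics/w10.png

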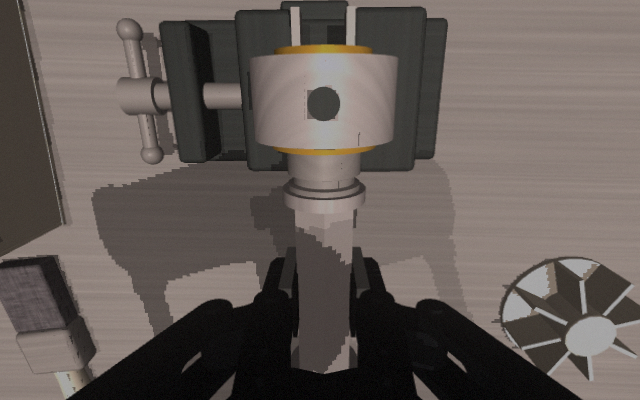

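```bash
python3 -m jog '[[[0,0,0,-0.02,0,0,0],[0,0,0,0,0,0,0],[0,0,0,0,0,0,0],[0,0,0,0,0,0,0],[0,0,0,0,0,0,0],[0,0,0,0,0,0,0]]]'; python3 -c "
from st import rd; rd(2)"; python3 -m jog '[[[0,0,0,0,0,0,0],[0,0,0,0,0,0,0],[0,0,0,0,0,0,0],[0,0,0,0,0,0,0],[0,0,0,0,0,0,0]]]'; python3 -c "
from st import *
rd(2)"
```

```text
t: 32.1
eef_pos: [529.3, 204.5, 84.5]
tool_rot: [-0.028, 2.211, -2.212]
contact_force: [-7.4, 0.9, -0.1]
finger_gap: 0.242
t 32.2 p [529.3  204.49  84.45] sd [0.02 0.   0.02] F [-6.79 -0.46  0.11] sd [0.59 0.52 0.08] T [0.044 0.814 0.121] xax [-0.9997 -0.0226  0.0031] gap 0.247
t: 32.83
eef_pos: [529.3, 204.5, 84.4]
tool_rot: [-0.028, 2.211, -2.212]
contact_force: [-7.1, -0.2, -0.2]
finger_gap: 0.242
t 32.92 p [529.3  204.48  84.45] sd [0.01 0.   0.01] F [-6.19 -0.31 -0.07] sd [0.06 0.15 0.02] T [0.022 0.822 0.058] xax [-0.9997 -0.0226  0.0031] gap 0.244
```

```bash
python3 -m jog '[[[0,0,0,0.3,0,0,0],[0,0,0,1.2,0,0,0],[0,0,0,2.5,-2,0,0],[0,0,0,0,-2.5,0,0],[0,0,0,0,-2.2,0,0],[0,0,0,-1.1,0,5.5,0],[0,0,0,-1.1,0,5.6,0],[0,0,0,-1.2,0,5.6,0],[0,0,0,-1.1,0,5.6,0],[0,0,0,-1.1,0,5.6,0],[0,0,0,-1.1,0,5.6,0],[0,0,0,-1.1,0,5.6,0],[0,0,0,-1.1,0,5.5,0],[0,-8.3,0,0,0,0,0],[0,-8.3,0,0,0,0,0],[0,-8.3,0,0,0,0,0],[0,0,0,0,0,0,0],[0,0,0,0,0,0,0]]]'; python3 -c "
from st import *
rd(3); s=arm.state(); R=Ro.from_rotvec(s['tool_rot']).as_matrix(); print('need',(R.T@(np.array([590.8,-240.5,24.8])-s['eef_pos'])).round(1), 'yaw',np.degrees(np.arctan2(-R[1,0],-R[0,0]))); print(s['qpos'].round(3)); c=cap('wrist','w11.png')
import pickle; pickle.dump((c,s),open('w11.pkl','wb'))"
```

```text
t: 35.17
eef_pos: [589.8, -240.0, 151.9]
tool_rot: [-0.455, 1.969, -1.969]
contact_force: [-0.1, -0.1, -3.9]
finger_gap: 0.244
t 35.33 p [ 589.84 -240.01  151.9 ] sd [0.03 0.01 0.01] F [ 0.03 -0.44 -3.25] sd [0.43 0.18 0.22] T [-0.005 -0.013 -0.002] xax [-8.979e-01 -4.401e-01 -1.000e-04] gap 0.245
need [ -0.6 127.1   0.8] yaw 26.134053324019142
[-0.426  0.251  1.771 -0.     1.12   0.689]
```

View pics/w11.png

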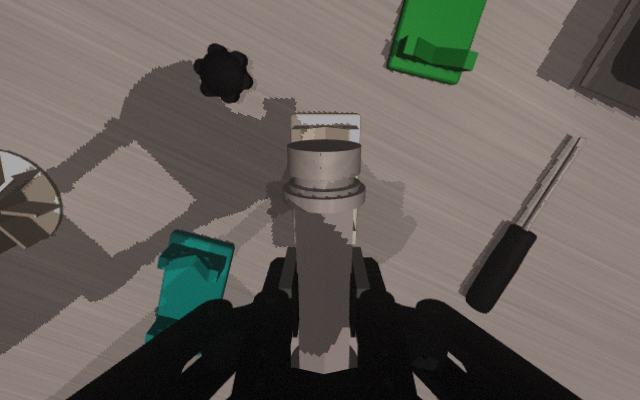

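```bash
python3 -m jog '[[[0,0,0,-0.06,3,0.08,0],[0,0,0,0,3,0,0],[0,0,0,0,3,0,0],[0,0,0,0,1.5,0,0],[0,0,0,0,0,0,0],[0,0,0,0,0,0,0]]]'; python3 -c "
from st import *
rd(3); s=arm.state(); R=Ro.from_rotvec(s['tool_rot']).as_matrix(); print('need',(R.T@(np.array([590.8,-240.5,24.8])-s['eef_pos'])).round(1), 'yaw',np.degrees(np.arctan2(-R[1,0],-R[0,0]))); c=cap('wrist','w12.png')"
```

```text
t: 36.12
eef_pos: [591.9, -241.1, 48.3]
tool_rot: [-0.455, 1.965, -1.968]
contact_force: [0.0, -0.0, -2.0]
finger_gap: 0.242
t 36.27 p [ 592.1  -241.21   48.63] sd [0.06 0.03 0.04] F [ 0.14 -0.18 -2.92] sd [0.22 0.32 0.37] T [ 0.035 -0.043 -0.001] xax [-0.8974 -0.4413 -0.0019] gap 0.253
need [ 0.8 23.8 -1.2] yaw 26.187701464742787
```

View pics/w12.png

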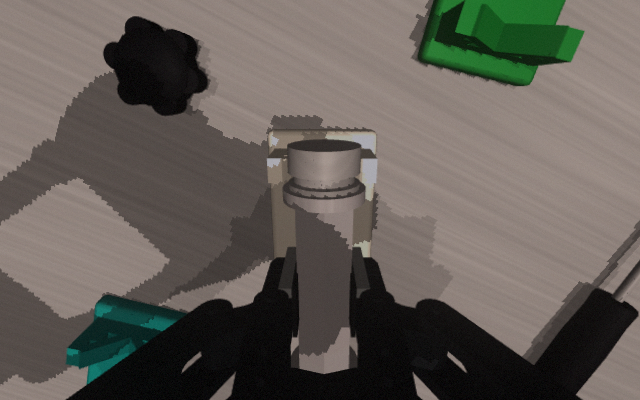

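```bash
python3 -m jog '[[[0,0,0,0.08,0.6,-0.11,0],[0,0,0,0,0.5,0,0],[0,0,0,0,0.5,0,0],[0,0,0,0,0,0,0],[0,0,0,0,0,0,0]]]'; python3 -c "
from st import *
rd(3); s=arm.state(); R=Ro.from_rotvec(s['tool_rot']).as_matrix(); print('need',(R.T@(np.array([590.8,-240.5,24.8])-s['eef_pos'])).round(2), 'yaw',np.degrees(np.arctan2(-R[1,0],-R[0,0])),R[2].round(4))"
```

```text
t: 36.95
eef_pos: [589.6, -240.0, 30.7]
tool_rot: [-0.458, 1.968, -1.967]
contact_force: [-0.2, -0.2, -2.9]
finger_gap: 0.244
t 37.1 p [ 589.76 -240.08   31.02] sd [0.03 0.01 0.08] F [ 0.37  0.19 -3.5 ] sd [0.14 0.41 0.61] T [ 0.02  -0.015  0.02 ] xax [-8.973e-01 -4.413e-01 -2.000e-04] gap 0.25
need [-0.71  6.31  0.81] yaw 26.190824704321876 [-3.e-04 -1.e+00  4.e-04]
```

```bash
python3 -m jog '[[[0,0,0,-0.06,0.2,0.06,0],[0,0,0,0,0.2,0,0],[0,0,0,0,0,0,0],[0,0,0,0,0,0,0]]]'; python3 -c "
from st import *
rd(3); s=arm.state(); R=Ro.from_rotvec(s['tool_rot']).as_matrix(); print('need',(R.T@(np.array([590.8,-240.5,24.8])-s['eef_pos'])).round(2))"
```

```text
t: 37.6
eef_pos: [590.3, -240.2, 26.8]
tool_rot: [-0.458, 1.968, -1.967]
contact_force: [-0.4, 0.4, -2.5]
finger_gap: 0.245
t 37.75 p [ 590.38 -240.28   26.88] sd [0.01 0.01 0.03] F [-0.25  0.36 -3.56] sd [0.57 0.4  0.13] T [ 0.006 -0.026  0.001] xax [-0.8973 -0.4413 -0.    ] gap 0.247
need [-0.27  2.12  0.36]
```

```bash
python3 -m jog '[[[0,0,0,0,0.08,0.02,0],[0,0,0,0,0.07,0,0],[0,0,0,0,0,0,0]]]'; python3 -c "
from st import *
rd(3)"; python3 -m jog '[[[0,0,0,0,0.05,0,0],[0,0,0,0,0,0,0]]]'; python3 -c "
from st import *
rd(3)"
```

```text
t: 38.12
eef_pos: [590.4, -240.4, 25.3]
tool_rot: [-0.458, 1.968, -1.967]
contact_force: [0.7, -0.7, -3.2]
finger_gap: 0.243
t 38.27 p [ 590.43 -240.41   25.32] sd [0.02 0.01 0.01] F [ 0.17 -0.6  -2.72] sd [0.25 0.72 0.34] T [ 0.011 -0.021 -0.002] xax [-8.973e-01 -4.414e-01  1.000e-04] gap 0.25
t: 38.52
eef_pos: [590.6, -240.6, 25.0]
tool_rot: [-0.457, 1.967, -1.968]
contact_force: [1.1, -1.1, -3.1]
finger_gap: 0.244
t 38.67 p [ 590.63 -240.57   25.  ] sd [0.01 0.01 0.02] F [-0.06 -0.4  -2.92] sd [0.64 0.62 0.33] T [-0.065 -0.054 -0.002] xax [-8.973e-01 -4.413e-01 -2.000e-04] gap 0.247
```

```bash
python3 -m jog '[[[0,0,0,0,0.03,0,0],[0,0,0,0,0,0,0]]]'; python3 -c "
from st import *
rd(3)"; python3 -m jog '[[[0,0,0,0,0.03,0,0],[0,0,0,0,0,0,0]]]'; python3 -c "
from st import *
rd(3)"
```

```text
t: 38.92
eef_pos: [590.7, -240.6, 24.9]
tool_rot: [-0.457, 1.967, -1.968]
contact_force: [0.5, -1.0, -1.1]
finger_gap: 0.245
t 39.08 p [ 590.68 -240.63   24.86] sd [0.   0.01 0.01] F [-0.2 -0.4 -0.2] sd [0.39 0.3  0.24] T [-0.103  0.02  -0.046] xax [-8.973e-01 -4.413e-01 -3.000e-04] gap 0.247
t: 39.33
eef_pos: [590.7, -240.7, 24.8]
tool_rot: [-0.457, 1.967, -1.968]
contact_force: [-0.7, -1.2, 2.9]
finger_gap: 0.246
t 39.48 p [ 590.75 -240.66   24.76] sd [0.02 0.01 0.02] F [-0.72 -0.7   3.28] sd [0.58 0.4  0.73] T [-0.088  0.148 -0.077] xax [-8.973e-01 -4.413e-01 -4.000e-04] gap 0.246
```

```bash
python3 -m jog '[[[0,0,0,0,-0.02,0,0.28],[0,0,0,0,0,0,0.32],[0,0,0,0,0,0,0.5],[0,0,0,0,0,0,0.8],[0,0,0,0,0,0,1],[0,0,0,0,0,0,1],[0,0,0,0,0,0,1],[0,0,0,0,0,0,1]]]'; python3 -c "
from st import *
rd(2); cap('wrist','w13.png')"
```

```text
t: 40.48
eef_pos: [590.5, -240.4, 24.5]
tool_rot: [-0.458, 1.967, -1.967]
contact_force: [0.0, 0.0, -0.2]
finger_gap: 1.0
t 40.58 p [ 590.45 -240.45   24.46] sd [0.01 0.01 0.  ] F [ 0.28 -0.1   0.36] sd [0.08 0.45 0.29] T [-0.012  0.015 -0.012] xax [-0.8973 -0.4413 -0.    ] gap 1.003
```

View pics/w13.png

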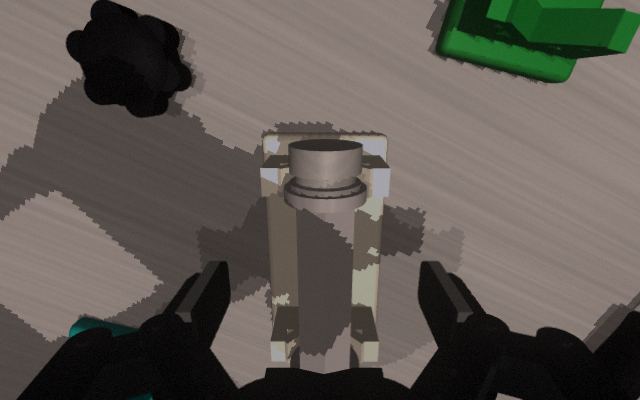

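Fingers are open, and the gauge sits in both saddles, centred near column 325. Lift straight up, back off and look.

```bash
python3 -m jog '[[[0,0,0,0,-2,0,1],[0,0,0,0,-4,0,1],[0,0,0,0,-5,0,1],[0,0,0,0,-5,0,1],[0,0,0,6,0,0,1],[0,0,0,4,0,0,1],[0,0,0,0,0,0,1],[0,0,0,0,0,0,1]]]'; python3 -c "
from st import *
rd(1); w=cap('wrist','w14.png'); c=cap('scene'); t=cap('top')
r=lambda i,x,y,w,h:cv2.resize(i[y:y+h,x:x+w],(400,300),interpolation=cv2.INTER_CUBIC)
cv2.imwrite('pics/f14.png',np.vstack([np.hstack([r(t['img'],366,156,80,60),r(t['img'],204,156,80,60)]),np.hstack([r(c['img'],205,215,80,60),r(c['img'],360,180,80,60)])])[:,:,::-1])"
```

```text
t: 41.62
eef_pos: [501.5, -284.8, 185.8]
tool_rot: [-0.455, 1.966, -1.968]
contact_force: [0.1, 0.4, -0.3]
finger_gap: 0.999
t 41.67 p [ 501.72 -284.51  185.44] sd [0. 0. 0.] F [ 0.88 -0.48  0.49] sd [0. 0. 0.] T [ 0.02   0.007 -0.038] xax [-0.8973 -0.4415 -0.0013] gap 0.994
```

View pics/f14.png

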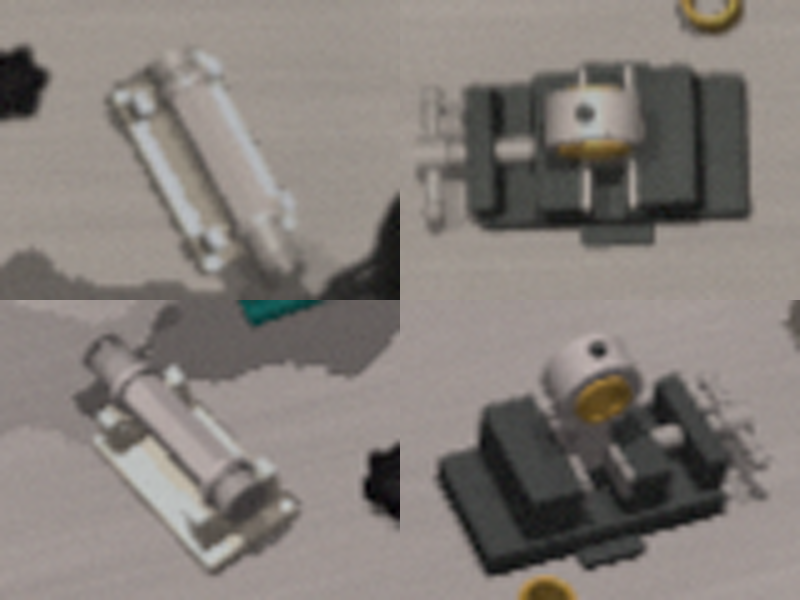

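View pics/w14.png

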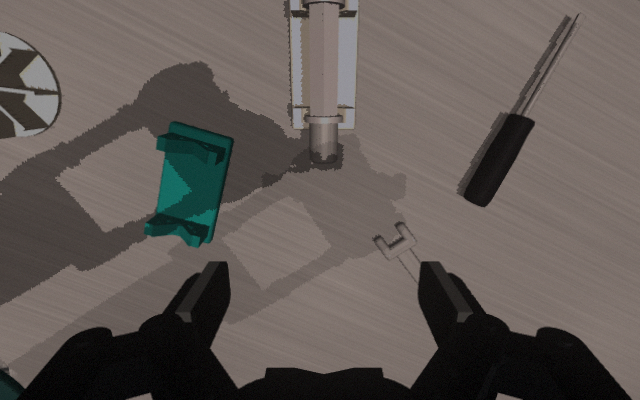

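The gauge lies level in both saddles, reversed end for end. The vise, spare bush and star knob show no change against the first crops, and the gripper is clear. Handing in.

```bash
python3 -c "
from workcell import arm
print(arm.sign_off())"
```

```text
the job is handed in; nothing more can be done
None
```

The check is done and handed in after about 42 s of the 72 s allowed: the go end entered fully and the no-go end was refused, so by this gauge the bush is not worn.

- **Go end:** it slid in until the collar stopped against the bush's face at about 6 N. Side forces stayed under about 3.5 N, reached when I felt for the bore walls to find its centre. They came out 1.0 mm apart, the expected clearance.
- **No-go end:** I drew the gauge out, turned it end for end and pressed it centrally on the mouth for about 3 s. The 6–7 N is an average; single readings ranged from 5.4 to 7.4 N. The position stayed at x = 529.3 mm, so it did not enter. A vertical friction force of about 3 N came with the press, and the tool pitched about 0.2°.
- **Return:** the gauge was lowered until both saddles carried it, then released without a drop. The last pictures show it in both saddles with the go end now towards the robot, and the open gripper well clear. The vise, spare bush and star knob look unmoved.

**Disagreements:** the wrist camera sat about 1.4 mm off sideways. I corrected this from the held gauge and the wall contacts. The two face contacts differed by 0.8 mm, which I put down to the gauge being held 0.4 mm off centre along its length. Forces were read at intervals, so short peaks between readings were not seen.

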